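# Tuck a flashing under the lap plate of a forge apron and hold it for riveting

## Robot

A 7-joint arm with a two-finger parallel gripper is mounted at the origin on the work surface. World frame = base frame: x ahead of the robot, y to its left, z up, the work surface at z = 0. Lengths are in m, angles in rad, forces in N, time in s.
With the tool pointing down it reaches from about 0.35 to 0.9 m from the base axis. Payload 7.2 kg.
Tool frame: the origin (TCP) lies midway between the tips of the shut fingers; the grasp point (between the pads) lies 19 mm behind it; y points along the fingers, x is the direction in which the jaws open and shut, and the axes are right-handed (so a half turn about y gives the same grasp; the last joint's range is limited). The gripper opens to 88 mm and grips with 3 to 60 N. Pads are 20 mm wide; open, the fingers measure 115 mm over their backs; the gripper's body (75 mm by 178 mm) begins 61 mm behind the grasp point.
Start: joints at [1.141, 0.411, -0.013, 1.596, 0.006, 1.134, -0.082], TCP at [0.221, -0.585, 0.223] pointing down, gripper open.
Joint ranges: [-2.95, 2.95], [-0.29, 1.99], [-1.47, 1.44], [0.14, 2.54], [-1.03, 4.17], [0.13, 1.85], [-2.86, 2.86]. Speed limits (rad/s): [2.39, 2.39, 3.01, 3.01, 3.14, 3.14, 3.14].

## Interface

Orientations are given as a unit quaternion [w, x, y, z].
In Python, from plant import * gives the robot as it stands. The module is installed in compiled form; this text tells all that it offers.
- The arm moves only by the shell command python3 -m creep 'ROWS' [OPENING] [FORCE]. ROWS is JSON, one flat list of numbers, 6 for each row, row after row: the shift along the tool's x, y, z in m, then the turn, a rotation vector about the tool's x, y, z in degrees. In form: [dx, dy, dz, rx, ry, rz, dx, dy, dz, rx, ry, rz, ...]. A call has 1 to 5 rows; each row shifts and turns the commanded pose from where the row before left it, along the tool's axes as they then stand; what a row does not reach is not made up. A row lasts 1/12 s, in which the tool goes at most 41.7 mm and 7.16 degrees, less where a joint would pass 70% of its speed; a pose out of reach is approached as far as the arm can. A call is refused whole if a number of a shift passes 0.0417 or a number of a turn 7.16, either way. A call with a gripper value outside its range is refused whole. OPENING is the closure, from -1 (fully open) to 1 (shut), set as the call begins (- or left out, the last holds). The fingers move at their own pace and stop on an object; FORCE is the grip in N (left out, the last holds). Time passes only in rows, so rows that do not move let the fingers close. It gives the time, the measured TCP pose, the force and the opening at its end, in the units of the state.
- state(): the state, without advancing time (a new reading comes with each control period).
- snapshot(name): name is "scene" or "top"; returns the picture (400x640x3 uint8, blue, green, red); there is no depth.
- calibration(name): a dict with "K" (3x3 intrinsics, pixels), "distortion" ([k1, k2, p1, p2, k3] as OpenCV has them; the pictures are not rectified), "position" and "orientation" of the camera in the world. Camera axes: x right, y down, z forward; pixel columns grow to the right and rows downward; lengths in m; the calibration is good to about 2 mm. A picture is of the moment at which its call begins. calibration takes no time and is no camera call.
- sign_off(): hands the job in, once; it reports no verdict.
Trained networks look in the newest picture that a camera, given by its name, has taken for a name from the list of things; names that differ only in an ending like _2 or _b are one class to them, and where a whole thing is asked for, a point or a joint stands for the part that bears it (a point fixed in the world has none). Each returns a list of dicts, best first, with "p" (0 to 1); they miss things now and then, are a little off and sometimes report something else, mostly with a low value. They report only what shows in the picture. A call takes as long as a camera call. They do not tell look-alikes from the thing itself.
- find_in(camera, label): "rect" ([left, top, right, bottom] in pixels, round what is visible of it).
The state is a dict: "clock": time; "q": joint angles; "qvel": joint speeds; "joint_efforts": joint torques, N m; "position": TCP position; "tool_rot": TCP orientation; "wrist_force": force on the tool from outside, world axes, zero at the start; "ft_torque": the same for the moment, N m; "grip_width": opening from 0.0 (shut) to 1.0 (fully open).
Only numpy, scipy, OpenCV 4.12 (cv2) and the standard library are available. Lean on these libraries where they do the work, as an engineer would, in place of code of your own. Each camera call takes 0.05 s, during which the arm holds its last target.

## Task

Pick up the longer of the two L-shaped flashings and slide the thin front edge of its flat leg squarely under the hinged lap plate on the grey apron panel, ends level with the plate's ends, until the edge meets the packing bar beneath, without lifting the lap plate. Then press the flashing down flat on the panel with a firm push (about 15 N) and finish while still holding it pressed there, ready for riveting. Leave the short offcut, the tools and everything else where they are.

Things in the scene. Friction and masses are not known exactly. Their poses are not given: they have to be found in the camera images.
- flashing_grip (a point): Flashing: bare-metal rigid L-profile 130 mm long (y), 0.2-0.4 kg, lying loose on its flat leg (85 mm deep in x, 4 mm thick). At the leg's rear (-x) border stands the upstand: 10 mm thick (x), 130 mm long (y), top 45 mm above the leg's underside; grip across its 10 mm. This point: middle of the upstand, 22.5 mm above the underside, 80 mm behind the front edge. +x points to the front edge, z up.
- flashing_edge (a point): Middle of the flashing's free front edge (the one to tuck in), on its underside. Same axes as flashing_grip. The flashing and the shorter offcut may lie either side of the panel.
- apron_stop (a point): Where flashing_edge must end: on the panel's top face, 18 mm above the bench, at the middle of the foot of the packing bar's near face. The bar, a rigid stop 10 mm high and 130 mm long (y), is hidden under the lap plate. x is the tucking direction, from the panel's open side under the plate to the bar; y along the bar; z up.
- apron: The apron panel: fixed grey board 200 mm (x) by 170 mm (y), 18 mm thick, flat on the bench; origin at the centre of its underside, axes as apron_stop, which is 30 mm to +x of its middle.
- lap_edge (a point): Middle of the lap plate's free edge, on its underside: with the plate down it is 30 mm to -x of apron_stop and 10 mm above the panel, so a slot 10 mm high, 130 mm long and 30 mm deep leads to the bar. The plate is 3 mm thick steel, 130 mm long along y; its top is 13 mm above the panel.
- lap (a joint): Hinge angle of the lap plate, rad: 0 lying down (level, on its stop; only its weight, 0.2 kg, keeps it there), growing as the free edge, 68 mm from the hinge, is lifted.
- offcut_grip (a point): The offcut, a bystander: same profile as the flashing but only 75 mm long, loose on the bench. The point is the middle of its upstand, half-way up (22.5 mm). The flashing and it may lie either side of the panel.
- hammer_handle (a point): Bystander: middle of the handle of a loose hammer lying on the bench.
- wire_brush_grip (a point): Bystander: handle of a loose brush lying on the bench.
- rivet_tin: Bystander: open round metal tin, 72 mm across, 55 mm high, loose; origin at the centre of its underside.
- wood_block: Bystander: loose wooden block 140 x 60 x 24 mm; origin at the centre of its underside.
- chisel: Bystander: loose steel chisel about 130 mm long, 18 mm thick, lying along its x; origin at its middle, on the bench.
- set_block: Bystander: loose grooved steel block 50 x 50 x 45 mm; origin at the centre of its underside.
There are look-alikes about, which are no part of the job. Leave any orange or red look-alike of the part that bears flashing_grip alone.

How it is judged:
On the way, in this order (a step that is already met when the one before it is completed fails the run):
1. the flashing is picked up off the bench in the fingers (height (world z) of flashing_edge above 0.012 m and height (world z) of flashing_grip above 0.034 m and contact force between the fingers and flashing above 1 N), for 0.2 s.
2. its front edge has entered under the lap plate (x of flashing_edge in the frame of apron_stop between -0.024 and 0.004 m and y of flashing_edge in the frame of apron_stop between -0.02 and 0.02 m and z of flashing_edge in the frame of apron_stop between -0.003 and 0.008 m), for 0.05 s.
At the end, for the whole second after the job is handed in: Edge within 5 mm of the bar under the lap plate, within 10 mm of centred, 4 degrees of square; flashing flat (2 degrees, edge within 3 mm of the panel), pressed on the panel with over 6 N (its weight is under 4 N), fingers still on it; lap plate down (under 0.03 rad) (x of flashing_edge in the frame of apron_stop between -0.005 and 0.004 m and y of flashing_edge in the frame of apron_stop between -0.01 and 0.01 m and z of flashing_edge in the frame of apron_stop between -0.003 and 0.003 m and angle between the x axis of flashing_grip and the x axis of apron_stop, either way round below 0.07 rad and angle between flashing_grip's own z axis and vertical below 0.035 rad and contact force between flashing and apron above 6 N and contact force between the fingers and flashing above 2 N and value of joint lap below 0.03 rad and linear speed of flashing below 0.02 m/s); the arm keeps its last pose, push and grip.
It fails at once if the lap plate is lifted (more than 0.08 rad, about 5 mm at its edge) (value of joint lap above 0.08 rad).
It fails at once if the offcut, a tool or another bystander is moved by more than 30 mm (distance of any of offcut_grip, hammer_handle, wire_brush_grip, rivet_tin, wood_block, chisel, set_block from where it was at the start of the episode above 0.03 m).
It also fails if it takes over 40 s, if anything falls off the work surface, if the arm or the gripper's body presses on something with over 40 N, if the wrist force passes 120 N, or if a joint passes its speed limit or range.

## Working session

There is one attempt and no reset: what is moved stays moved. The work goes in short steps, Python scripts to look and compute and a shell command to move; the robot and the scene stay as the last step left them, time stands still between calls to the robot, and variables do not carry over. Pictures are saved under pics/ and viewed, and the job is handed in when it is done.

```bash
mkdir -p pics; python3 - <<'E'
from plant import *
import cv2
for n in ("scene","top"):
    im=snapshot(n); cv2.imwrite(f"pics/{n}0.png",im)
    c=calibration(n); print(n,c)
s=state(); print(s)
for l in ["flashing_grip","offcut_grip","apron","lap","hammer_handle","rivet_tin","set_block"]:
    print(l,[(d['p'],d['rect']) for d in find_in("top",l)])
E
```

```text
scene {'K': array([[369.93556387,   0.        , 322.99721033],
       [  0.        , 369.93556387, 199.01832005],
       [  0.        ,   0.        ,   1.        ]]), 'distortion': array([-0.05534535,  0.        ,  0.        ,  0.        ,  0.        ]), 'position': array([1.008693 , 0.5186459, 1.0254632]), 'orientation': array([-0.12016727,  0.2998151 ,  0.88509734, -0.33507229])}
top {'K': array([[386.9886515 ,   0.        , 326.24701162],
       [  0.        , 386.9886515 , 192.74052204],
       [  0.        ,   0.        ,   1.        ]]), 'distortion': array([-0.03765053,  0.        ,  0.        ,  0.        ,  0.        ]), 'position': array([ 0.1869384 , -0.14369204,  1.46623791]), 'orientation': array([ 0.07080559, -0.68816863,  0.71844006, -0.07248714])}
{'clock': 0.1, 'q': array([ 1.14080805,  0.4117696 , -0.01271182,  1.59688397,  0.00561956,
        1.13430668, -0.08218635]), 'qvel': array([ 1.50439146e-03, -3.41247162e-03,  1.97173141e-03, -1.96799635e-03,
       -7.77920520e-05, -1.11821394e-03, -3.94368185e-04]), 'joint_efforts': array([ 1.77239894e-03, -5.89103186e+01,  6.43372424e-01, -2.91715336e+01,
       -5.38233400e-02,  1.44893769e-02,  4.52003815e-05]), 'position': array([ 0.22103051, -0.58416688,  0.2219558 ]), 'tool_rot': array([ 0.58203956, -0.58157091,  0.40228213, -0.40146521]), 'wrist_force': array([0.39154061, 0.75236076, 0.46951217]), 'ft_torque': array([-0.00073017,  0.01448703,  0.01125971]), 'grip_width': 0.9987781639439423}
flashing_grip [(0.93, [349.8, 231.7, 381.8, 268.7]), (0.85, [403.0, 207.6, 429.1, 245.4]), (0.71, [341.9, 183.0, 381.3, 217.3]), (0.62, [449.6, 202.6, 483.4, 239.2])]
offcut_grip [(0.88, [188.3, 193.3, 215.7, 219.8])]
apron [(0.65, [267.9, 132.4, 323.2, 190.6])]
lap [(0.64, [280.3, 143.9, 314.4, 164.4])]
hammer_handle [(0.91, [385.6, 115.6, 417.0, 185.7])]
rivet_tin [(0.78, [205.0, 140.7, 228.4, 157.1])]
set_block [(0.64, [306.1, 217.7, 323.6, 235.0])]
```

```bash
python3 - <<'E'
import cv2
im=cv2.imread("pics/top0.png"); cv2.imwrite("pics/topc.png",cv2.resize(im[90:290,170:500],None,fx=2.4,fy=2.4,interpolation=cv2.INTER_CUBIC))
E
```

```text
(no output)
```

View pics/topc.png

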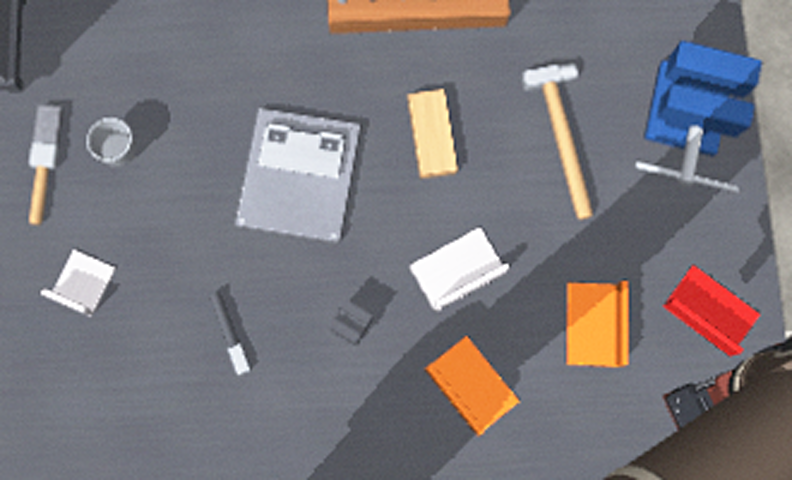

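View pics/scene0.png

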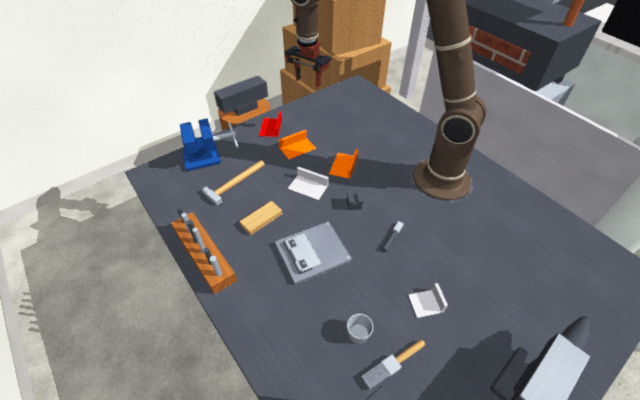

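```bash
cat > h.py <<'E'
import numpy as np, cv2
from scipy.spatial.transform import Rotation as R
from plant import calibration
C={}
def cam(n):
    if n not in C:
        c=calibration(n); o=c['orientation']; C[n]=(c['K'],c['distortion'],R.from_quat(o,scalar_first=True).as_matrix(),c['position'])
    return C[n]
def proj(n,P):
    K,D,Rm,t=cam(n); P=np.atleast_2d(P).astype(float)
    rv,_=cv2.Rodrigues(Rm.T); return cv2.projectPoints(P,rv,-Rm.T@t,K,D)[0][:,0]
def ray(n,uv,z):
    K,D,Rm,t=cam(n); p=cv2.undistortPoints(np.array([[uv]],float),K,D)[0,0]; d=Rm@np.r_[p,1]; return t+d*(z-t[2])/d[2]
def crop(im,x0,y0,w,h,f,name,pts=[]):
    o=cv2.resize(im[y0:y0+h,x0:x0+w],None,fx=f,fy=f,interpolation=cv2.INTER_NEAREST)
    for poly in pts:
        q=((np.array(poly)-[x0,y0]+.5)*f).round().astype(int); cv2.polylines(o,[q],True,(0,0,255),1)
    cv2.imwrite(name,o)
E
python3 - <<'E'
from h import *
t=cv2.imread("pics/top0.png"); s=cv2.imread("pics/scene0.png")
crop(t,335,178,52,44,12,"pics/a1.png"); crop(t,262,128,66,66,9,"pics/a2.png")
crop(s,282,162,54,44,12,"pics/a3.png"); crop(s,268,216,90,70,8,"pics/a4.png")
for uv in [(361,200),(300,165)]: print(ray("top",uv,0.01))
E
```

```text
[ 0.452438   -0.28534076  0.01      ]
[ 0.6013528  -0.05608417  0.01      ]
```

View pics/a1.png

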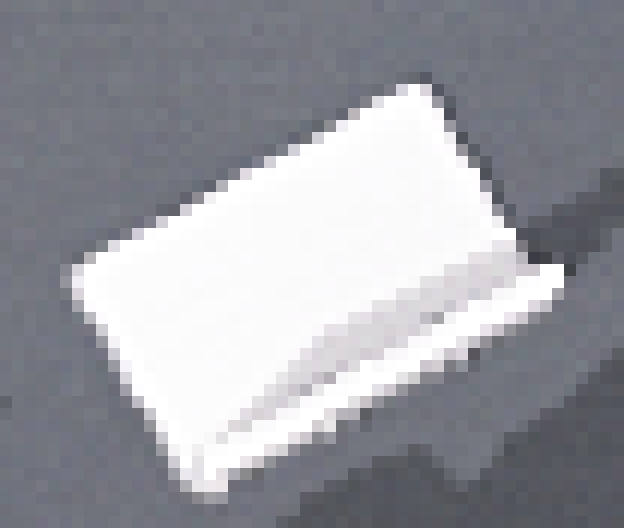

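View pics/a2.png

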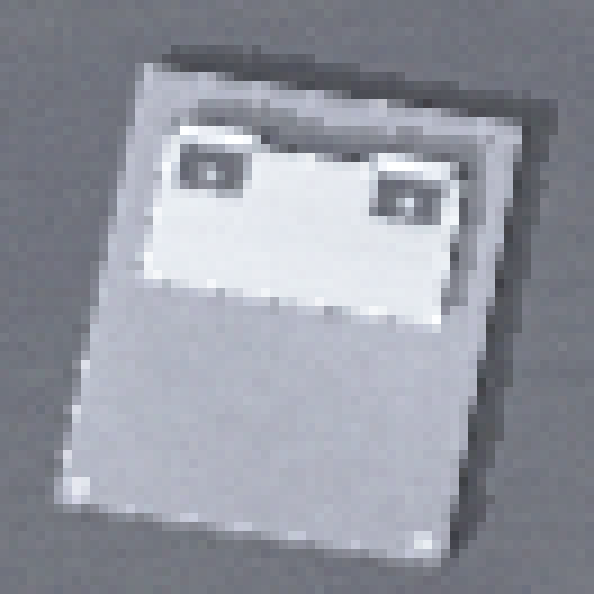

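View pics/a3.png

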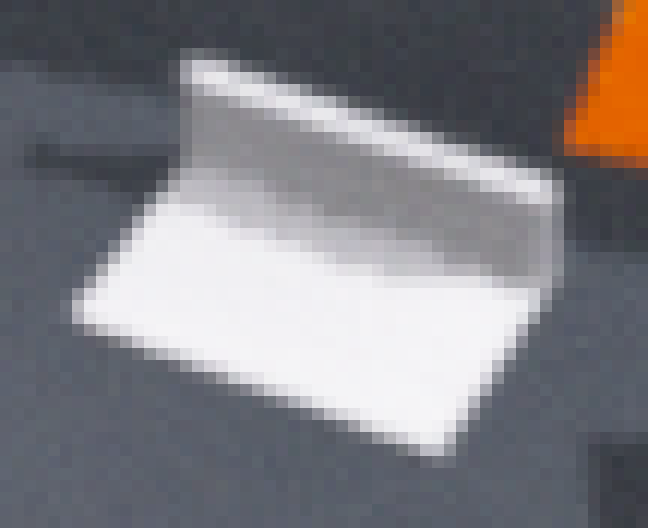

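View pics/a4.png

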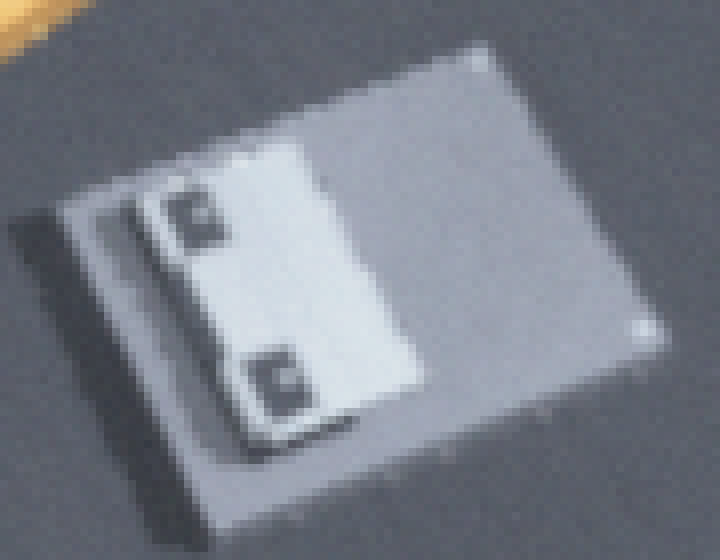

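```bash
cat > fit.py <<'E'
from h import *
from scipy.optimize import minimize, least_squares
def box(x0,x1,y0,y1,z0,z1): return np.array([[x,y,z] for x in(x0,x1) for y in(y0,y1) for z in(z0,z1)])
FL=[box(-.085,0,-.065,.065,0,.004),box(-.085,-.075,-.065,.065,0,.045)]  # origin flashing_edge
def T(p,P,z=0):
    c,s=np.cos(p[2]),np.sin(p[2]); return np.c_[p[0]+c*P[:,0]-s*P[:,1],p[1]+s*P[:,0]+c*P[:,1],P[:,2]+z]
S=8
def cover(n,polys,x0,y0,w,h):
    m=np.zeros((h*S,w*S),np.uint8)
    for P in polys:
        q=cv2.convexHull(((proj(n,P)-[x0,y0]+.5)*S*16-8).astype(np.int32)); cv2.fillConvexPoly(m,q,255,shift=4)
    return cv2.resize(m,(w,h),interpolation=cv2.INTER_AREA)/255.
def hulls(n,polys): return [cv2.convexHull(proj(n,P).astype(np.float32))[:,0] for P in polys]
def fit(views,mk,p0,steps=(.008,.008,.06)):
    # views: (cam,alpha,x0,y0)
    def f(p):
        return sum(np.sum((cover(n,mk(p),x0,y0,a.shape[1],a.shape[0])-a)**2) for n,a,x0,y0 in views)
    sim=np.array([p0]+[np.array(p0)+np.eye(len(p0))[i]*steps[i] for i in range(len(p0))])
    r=minimize(f,p0,method='Nelder-Mead',options=dict(initial_simplex=sim,xatol=1e-5,fatol=1e-3,maxiter=400))
    return r.x,r.fun
def alpha(im,x0,y0,w,h,lo,hi):
    g=cv2.cvtColor(im[y0:y0+h,x0:x0+w],cv2.COLOR_BGR2GRAY).astype(float); return np.clip((g-lo)/(hi-lo),0,1)
E
python3 - <<'E'
from fit import *
t=cv2.imread("pics/top0.png"); s=cv2.imread("pics/scene0.png")
mk=lambda p:[T(p,B) for B in FL]
at=alpha(t,335,178,52,44,125,190); as_=alpha(s,285,164,46,40,100,135)
hsv=cv2.cvtColor(s[164:204,285:331],cv2.COLOR_BGR2HSV); as_[hsv[...,1]>120]=0
p0=[.48,-.265,.57]
vt=("top",at,335,178); vs=("scene",as_,285,164)
for v in ([vt],[vs],[vt,vs]):
    p,f=fit(v,mk,p0); print(p.round(4),f)
crop(t,335,178,52,44,10,"pics/b1.png",hulls("top",mk(p))); crop(s,282,162,54,44,10,"pics/b3.png",hulls("scene",mk(p)))
# panel: corner LSQ ; p = apron origin pose
pc=lambda x,y,o,f:(x/f-.5+o[0],y/f-.5+o[1])
A=np.array([[.1,.085,.018],[.1,-.085,.018],[-.1,-.085,.018],[-.1,.085,.018],[0,.065,.031],[0,-.065,.031]])
ut=np.array([pc(x,y,(262,128),9) for x,y in [(145,65),(520,125),(443,562),(58,507),(142,277),(441,326)]])
us=np.array([pc(x,y,(268,216),8) for x,y in [(212,537),(62,208),(482,42),(668,345),(425,380),(300,140)]])
for sel in ("t","s","ts"):
    def r(p):
        o=[]
        if "t" in sel:o.append(proj("top",T(p,A))-ut)
        if "s" in sel:o.append(proj("scene",T(p,A))-us)
        return np.concatenate(o).ravel()
    q=least_squares(r,[.6,-.056,-.19]); print(q.x.round(4)); print(q.fun.reshape(-1,2).round(2).tolist())
p=q.x
mk=lambda p:[T(p,A[:4]),T(p,box(0,.068,-.065,.065,.028,.031))]
crop(t,262,128,66,66,9,"pics/b2.png",hulls("top",mk(p))); crop(s,268,216,90,70,8,"pics/b4.png",hulls("scene",mk(p)))
E
```

```text
[ 0.486  -0.2638  0.458 ] 8.085579920331053
[ 0.4859 -0.2631  0.4588] 19.755290979136753
[ 0.4859 -0.2632  0.4579] 28.31929196321759
[ 0.612  -0.0335 -0.2032]
[[-0.33, -0.02], [0.47, -0.21], [0.5, 0.37], [-0.31, -0.41], [-0.14, 0.27], [-0.19, -0.03]]
[ 0.6133 -0.0305 -0.2098]
[[0.06, -0.03], [-1.06, -0.44], [0.62, 0.18], [0.85, 0.11], [0.33, 0.18], [-0.83, -0.2]]
[ 0.6126 -0.0319 -0.2068]
[[-0.62, -0.23], [0.14, -0.27], [-0.02, 0.27], [-0.79, -0.66], [-0.54, 0.06], [-0.6, -0.12], [0.09, -0.45], [-1.17, -0.74], [0.41, -0.22], [0.74, -0.42], [0.28, -0.28], [-0.97, -0.57]]
```

```bash
python3 - <<'E'
import cv2,numpy as np
a=[cv2.imread(f"pics/b{i}.png") for i in(1,3,2,4)]
def pad(i,w,h): return cv2.copyMakeBorder(i,0,max(0,h-i.shape[0]),0,max(0,w-i.shape[1]),0)
a=[cv2.resize(i,None,fx=.65,fy=.65) for i in a]
w=max(i.shape[1] for i in a);h=max(i.shape[0] for i in a);a=[pad(i,w,h) for i in a]
o=np.vstack([np.hstack(a[:2]),np.hstack(a[2:])]);f=min(800/o.shape[1],600/o.shape[0]);print(o.shape);cv2.imwrite("pics/b.png",cv2.resize(o,None,fx=min(1,f),fy=min(1,f)))
E
```

```text
(772, 936, 3)
```

View pics/b.png

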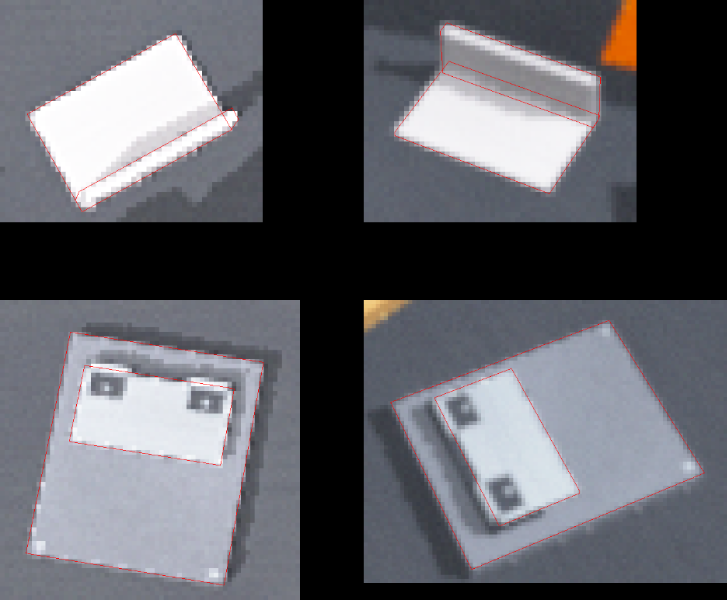

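```bash
cat > go.py <<'E'
import sys
from h import *
from plant import state
# usage: go.py x y z yawdeg  -> remaining in tool axes; yaw = direction of tool x in world
def rem(x,y,z,yaw,flip=None):
    s=state(); Rm=R.from_quat(s['tool_rot'],scalar_first=True).as_matrix(); p=np.array(s['position'])
    best=None
    for k in (0,180):
        a=np.radians(yaw+k); X=np.array([np.cos(a),np.sin(a),0]); Y=np.array([0,0,-1.]); G=np.c_[X,Y,np.cross(X,Y)]
        rv=np.degrees(R.from_matrix(Rm.T@G).as_rotvec())
        if best is None or np.linalg.norm(rv)<np.linalg.norm(best[1]): best=(k,rv,G)
    k,rv,G=best; d=np.array([x,y,z])-p
    print("clk %.2f pos %s F %s grip %.3f"%(s['clock'],p.round(4),np.round(s['wrist_force'],1),s['grip_width']),"yaw now %.2f"%np.degrees(np.arctan2(Rm[1,0],Rm[0,0])),"toolY",Rm[:,1].round(3))
    print("q",np.round(s['q'],2))
    print("flip",k,"shift now-axes mm",(Rm.T@d*1000).round(1),"shift final-axes mm",(G.T@d*1000).round(1),"rot deg",rv.round(2))
if __name__=="__main__": rem(*map(float,sys.argv[1:5]))
E
python3 go.py .4141 -.2986 .15 26.2; python3 - <<'E'
from h import *
for n,uv in dict(block=(350,146),setb=(315,226),chis=(267,227),orange=(365,250)).items(): print(n,ray("top",uv,.02).round(3))
E
```

```text
clk 0.45 pos [ 0.2212 -0.5845  0.2226] F [0.7 0.3 0.2] grip 0.999 yaw now -69.27 toolY [-0.  0. -1.]
q [ 1.14  0.41 -0.01  1.6   0.01  1.13 -0.08]
flip 180 shift now-axes mm [-199.1   72.6  281.6] shift final-axes mm [-299.3   72.6 -171.3] rot deg [ 1.000e-02  8.453e+01 -1.000e-02]
block [ 0.667 -0.254  0.02 ]
setb [ 0.359 -0.106  0.02 ]
chis [0.363 0.074 0.02 ]
orange [ 0.262 -0.288  0.02 ]
```

```bash
python3 -m creep '[-0.022,0,0.031,0,0,0,-0.022,0,0.031,0,0,0,-0.022,0,0.031,0,0,0,-0.022,0,0.031,0,0,0,-0.022,0,0.031,0,0,0]'; python3 -m creep '[-0.022,0,0.031,0,0,0,-0.022,0,0.031,0,0,0,-0.022,0,0.031,0,0,0,-0.022,0,0.031,0,0,0,0,0,0,0,-7,0]'; python3 -m creep '[0,0,0,0,-7,0,0,0,0,0,-7,0,0,0,0,0,-7,0,0,0,0,0,-7,0,0,0,0,0,-7,0]';  python3 -m creep '[0,0,0,0,-7,0,0,0,0,0,-7,0,0,0,0,0,-7,0,0,0,0,0,-7,0,0,0,0,0,-7,0]';python3 -m creep '[0,0,0,0,-7,0,0,0,0,0,-7,0,0,0,0,0,-4.5,0,0,0,0,0,0,0,0,0,0,0,0,0]'; python3 go.py .4141 -.2986 .010 26.2
```

```text
clock: 0.87
position: [0.3279, -0.4253, 0.2228]
tool_rot: [-0.582, 0.582, -0.402, 0.402]
wrist_force: [0.7, -0.1, -0.4]
grip_width: 0.998
clock: 1.28
position: [0.4169, -0.2932, 0.2232]
tool_rot: [0.607, -0.605, 0.364, -0.365]
wrist_force: [0.0, -0.1, 0.0]
grip_width: 0.998
clock: 1.7
position: [0.4121, -0.3006, 0.2228]
tool_rot: [-0.688, 0.688, -0.165, 0.165]
wrist_force: [0.4, 0.9, -0.3]
grip_width: 0.996
clock: 2.12
position: [0.412, -0.3007, 0.2228]
tool_rot: [-0.705, 0.705, 0.05, -0.05]
wrist_force: [-0.5, -0.3, -1.5]
grip_width: 1.001
clock: 2.53
position: [0.412, -0.3007, 0.2227]
tool_rot: [-0.689, 0.689, 0.159, -0.159]
wrist_force: [-0.0, -0.6, -0.9]
grip_width: 1.001
clk 2.53 pos [ 0.412  -0.3007  0.2227] F [-0.  -0.6 -0.9] grip 1.001 yaw now 26.06 toolY [ 0. -0. -1.]
q [ 0.89  0.25 -0.42  1.85  0.12  1.07  0.88]
flip 0 shift now-axes mm [  2.8 212.7   1. ] shift final-axes mm [  2.8 212.7   1. ] rot deg [ 0.   -0.14  0.01]
```

```bash
python3 -m creep '[0.0028,0.04,0.001,0,0,0,0,0.04,0,0,0,0,0,0.04,0,0,0,0,0,0.04,0,0,0,0,0,0,0,0,0,0]'; python3 go.py .4141 -.2986 .010 26.2; python3 - <<'E'
from fit import *
from plant import *
t=snapshot("top"); s=snapshot("scene")
p=[.4859,-.2632,.4579]; mk=[T(p,B) for B in FL]
crop(t,320,165,80,70,8,"pics/c1.png",hulls("top",mk)); crop(s,270,140,80,70,8,"pics/c2.png",hulls("scene",mk))
E
```

```text
clock: 2.95
position: [0.4101, -0.296, 0.0563]
tool_rot: [0.692, -0.686, -0.157, 0.162]
wrist_force: [-0.7, -0.5, -0.1]
grip_width: 0.997
clk 2.95 pos [ 0.4101 -0.296   0.0563] F [-0.7 -0.5 -0.1] grip 0.997 yaw now 26.09 toolY [-0.009  0.006 -1.   ]
q [ 0.83  0.46 -0.37  2.01  0.25  0.72  0.76]
flip 0 shift now-axes mm [ 2.7 46.3 -4.6] shift final-axes mm [ 2.5 46.3 -4.2] rot deg [-0.56 -0.11 -0.3 ]
```

View pics/c2.png

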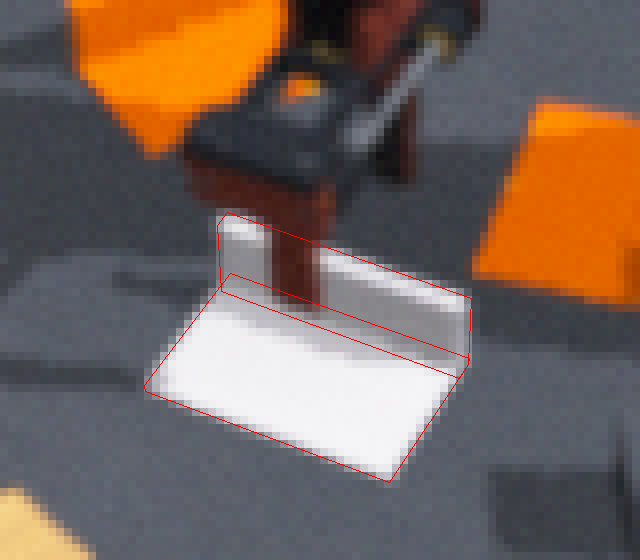

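```bash
python3 -m creep '[0,0,0,0,0,0,0,0,0,0,0,0]'; python3 go.py .4141 -.2986 .010 26.2
```

```text
clock: 3.22
position: [0.4158, -0.2995, 0.0653]
tool_rot: [-0.688, 0.69, 0.161, -0.159]
wrist_force: [0.1, -0.4, 0.1]
grip_width: 1.0
clk 3.22 pos [ 0.4158 -0.2995  0.0653] F [ 0.1 -0.4  0.1] grip 1.000 yaw now 26.18 toolY [ 0.003 -0.003 -1.   ]
q [ 0.83  0.45 -0.38  2.    0.25  0.73  0.76]
flip 0 shift now-axes mm [-1.3 55.3  1.8] shift final-axes mm [-1.1 55.3  1.6] rot deg [ 0.22 -0.02  0.11]
```

```bash
python3 -m creep '[0,0,0,0,0,0,0,0,0,0,0,0,0,0,0,0,0,0,0,0,0,0,0,0]'; python3 go.py .4141 -.2986 .010 26.2
```

```text
clock: 3.55
position: [0.4143, -0.2988, 0.0634]
tool_rot: [-0.688, 0.689, 0.161, -0.16]
wrist_force: [-0.1, 0.3, -0.1]
grip_width: 0.998
clk 3.55 pos [ 0.4143 -0.2988  0.0634] F [-0.1  0.3 -0.1] grip 0.998 yaw now 26.21 toolY [ 0.001 -0.001 -1.   ]
q [ 0.83  0.45 -0.38  2.01  0.25  0.73  0.76]
flip 0 shift now-axes mm [-0.2 53.4  0.3] shift final-axes mm [-0.1 53.4  0.3] rot deg [0.07 0.01 0.02]
```

```bash
python3 -m creep '[0,0.014,0,0,0,0,0,0.014,0,0,0,0,0,0.012,0,0,0,0,0,0.008,0,0,0,0,0,0.004,0,0,0,0]';python3 -m creep '[0,0,0,0,0,0,0,0,0,0,0,0,0,0,0,0,0,0,0,0,0,0,0,0]'; python3 go.py .4141 -.2986 .010 26.2;
```

```text
clock: 3.97
position: [0.4137, -0.2982, 0.0097]
tool_rot: [0.689, -0.688, -0.16, 0.161]
wrist_force: [-0.1, -0.5, 0.6]
grip_width: 1.0
clock: 4.3
position: [0.4145, -0.2987, 0.0113]
tool_rot: [-0.688, 0.689, 0.161, -0.16]
wrist_force: [0.1, -0.7, -0.3]
grip_width: 1.0
clk 4.30 pos [ 0.4145 -0.2987  0.0113] F [ 0.1 -0.7 -0.3] grip 1.000 yaw now 26.22 toolY [ 0.001 -0.001 -1.   ]
q [ 0.8   0.54 -0.34  2.03  0.3   0.62  0.71]
flip 0 shift now-axes mm [-0.3  1.3  0.3] shift final-axes mm [-0.3  1.3  0.3] rot deg [0.05 0.02 0.03]
```

Close on the upstand gently, then firmly.

```bash
python3 -m creep '[0,0,0,0,0,0,0,0,0,0,0,0,0,0,0,0,0,0,0,0,0,0,0,0,0,0,0,0,0,0]' 1 20;python3 -m creep '[0,0,0,0,0,0,0,0,0,0,0,0,0,0,0,0,0,0,0,0,0,0,0,0,0,0,0,0,0,0]' 1 50; python3 go.py .4141 -.2986 .010 26.2;
```

```text
clock: 4.72
position: [0.4141, -0.2985, 0.0107]
tool_rot: [-0.689, 0.689, 0.16, -0.16]
wrist_force: [0.4, 0.3, 0.1]
grip_width: 0.663
clock: 5.13
position: [0.4142, -0.2985, 0.0106]
tool_rot: [-0.689, 0.689, 0.16, -0.16]
wrist_force: [0.9, 1.0, -0.4]
grip_width: 0.279
clk 5.13 pos [ 0.4142 -0.2985  0.0106] F [ 0.9  1.  -0.4] grip 0.279 yaw now 26.23 toolY [ 0. -0. -1.]
q [ 0.8   0.54 -0.34  2.03  0.3   0.62  0.71]
flip 0 shift now-axes mm [-0.1  0.6 -0.1] shift final-axes mm [-0.1  0.6 -0.1] rot deg [0.   0.03 0.  ]
```

```bash
python3 -m creep '[0,0,0,0,0,0,0,0,0,0,0,0,0,0,0,0,0,0,0,0,0,0,0,0,0,0,0,0,0,0]' ; python3 go.py .4141 -.2986 .010 26.2;
```

```text
clock: 5.55
position: [0.414, -0.2985, 0.0106]
tool_rot: [0.689, -0.689, -0.16, 0.16]
wrist_force: [-0.4, 0.1, 0.4]
grip_width: 0.113
clk 5.55 pos [ 0.414  -0.2985  0.0106] F [-0.4  0.1  0.4] grip 0.113 yaw now 26.23 toolY [-0. -0. -1.]
q [ 0.8   0.54 -0.34  2.03  0.3   0.62  0.71]
flip 0 shift now-axes mm [ 0.1  0.6 -0.1] shift final-axes mm [ 0.1  0.6 -0.1] rot deg [-0.    0.03 -0.01]
```

```bash
python3 -m creep '[0,-0.008,0,0,0,0,0,-0.02,0,0,0,0,0,-0.03,0,0,0,0,0,-0.03,0,0,0,0,0,-0.012,0,0,0,0]' ;python3 -m creep '[0,0,0,0,0,0,0,0,0,0,0,0,0,0,0,0,0,0,0,0,0,0,0,0,0,0,0,0,0,0]' ; python3 go.py .4141 -.2986 .11 26.2;
```

```text
clock: 5.97
position: [0.4156, -0.299, 0.1145]
tool_rot: [-0.688, 0.69, 0.162, -0.16]
wrist_force: [0.6, -1.3, -2.5]
grip_width: 0.115
clock: 6.38
position: [0.4134, -0.298, 0.1094]
tool_rot: [0.689, -0.688, -0.16, 0.161]
wrist_force: [0.0, 0.8, -1.5]
grip_width: 0.113
clk 6.38 pos [ 0.4134 -0.298   0.1094] F [ 0.   0.8 -1.5] grip 0.113 yaw now 26.24 toolY [-0.002  0.001 -1.   ]
q [ 0.86  0.39 -0.4   1.97  0.2   0.83  0.8 ]
flip 0 shift now-axes mm [ 0.3 -0.6 -0.9] shift final-axes mm [ 0.3 -0.6 -0.9] rot deg [-0.12  0.04 -0.06]
```

```bash
python3 - <<'E'
from fit import *
from plant import *
t=snapshot("top"); s=snapshot("scene"); cv2.imwrite("pics/d_t.png",t); cv2.imwrite("pics/d_s.png",s)
p=[.4859,-.2632,.4579]; z=state()['position'][2]-.0106; mk=[T(p,B,z) for B in FL]; print(z)
crop(t,320,165,80,70,6,"pics/d1.png",hulls("top",mk)); crop(s,270,110,100,80,8,"pics/d2.png",hulls("scene",mk))
E
```

```text
0.09911801660978348
```

View pics/d2.png

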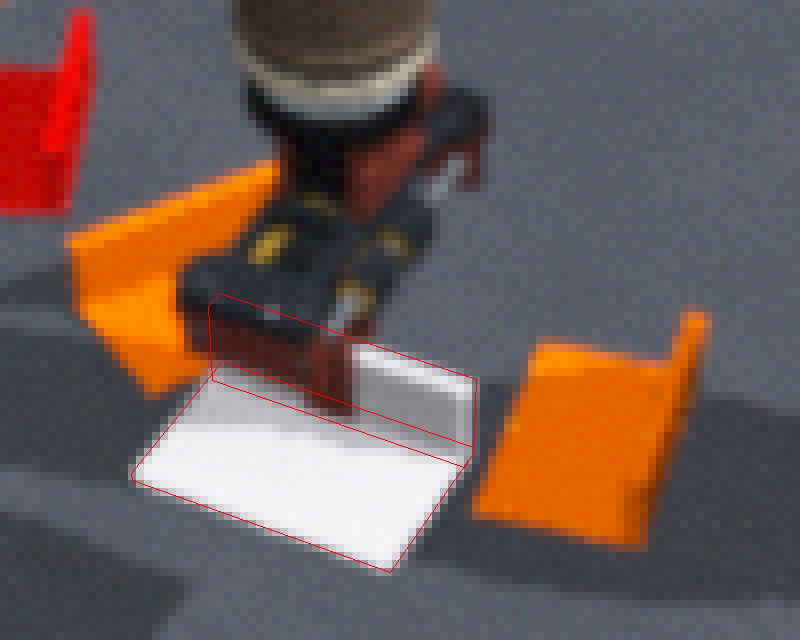

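View pics/d1.png

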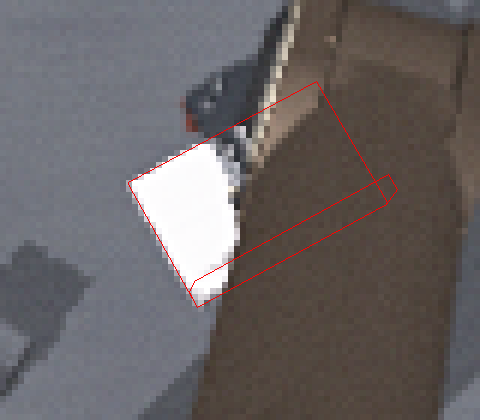

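```bash
python3 go.py .5092 -.0114 .11 -11.75;
```

```text
clk 6.48 pos [ 0.4137 -0.2981  0.1097] F [-0.3 -0.4 -1.7] grip 0.113 yaw now 26.24 toolY [-0.001  0.001 -1.   ]
q [ 0.86  0.39 -0.4   1.97  0.2   0.83  0.8 ]
flip 0 shift now-axes mm [ 2.124e+02 -1.000e-01  2.149e+02] shift final-axes mm [ 3.510e+01 -3.000e-01  3.001e+02] rot deg [-0.08 37.99 -0.07]
```

```bash
python3 -m creep '[0.01,0,0.01,0,0,0,0.02,0,0.02,0,0,0,0.02,0,0.02,0,0,0,0.02,0,0.02,0,0,0,0.02,0,0.02,0,0,0]'; python3 -m creep '[0.02,0,0.02,0,0,0,0.02,0,0.02,0,0,0,0.02,0,0.02,0,0,0,0.02,0,0.02,0,0,0,0.02,0,0.02,0,0,0]'; python3 -m creep '[0.015,0,0.016,0,0,0,0.0075,0,0.009,0,0,0,0,0,0,0,4,0,0,0,0,0,6,0,0,0,0,0,6,0]'; python3 -m creep '[0,0,0,0,6,0,0,0,0,0,6,0,0,0,0,0,6,0,0,0,0,0,4,0,0,0,0,0,0,0]'; python3 -m creep '[0,0,0,0,0,0,0,0,0,0,0,0,0,0,0,0,0,0]'; python3 go.py .5092 -.0114 .0316 -11.75;
```

```text
clock: 6.9
position: [0.4552, -0.1767, 0.1103]
tool_rot: [0.689, -0.689, -0.16, 0.16]
wrist_force: [-0.4, 0.2, -1.4]
grip_width: 0.11
clock: 7.32
position: [0.5007, -0.0426, 0.1103]
tool_rot: [0.689, -0.689, -0.16, 0.161]
wrist_force: [0.2, 0.6, -2.0]
grip_width: 0.111
clock: 7.73
position: [0.5093, -0.0121, 0.1101]
tool_rot: [-0.704, 0.704, 0.061, -0.062]
wrist_force: [0.5, 0.8, -2.0]
grip_width: 0.112
clock: 8.15
position: [0.5094, -0.0124, 0.1103]
tool_rot: [-0.703, 0.703, -0.074, 0.074]
wrist_force: [0.3, 0.0, -2.9]
grip_width: 0.113
clock: 8.4
position: [0.5096, -0.0119, 0.1105]
tool_rot: [-0.703, 0.703, -0.072, 0.072]
wrist_force: [0.0, -0.2, -1.8]
grip_width: 0.112
clk 8.40 pos [ 0.5096 -0.0119  0.1105] F [ 0.  -0.2 -1.8] grip 0.112 yaw now -11.68 toolY [-0. -0. -1.]
q [ 0.21  0.38 -0.35  1.97  0.17  0.82 -0.44]
flip 0 shift now-axes mm [-0.5 78.9  0.4] shift final-axes mm [-0.5 78.9  0.4] rot deg [ 0.01  0.07 -0.02]
```

```bash
python3 -m creep '[0,0.012,0,0,0,0,0,0.022,0,0,0,0,0,0.022,0,0,0,0,0,0.013,0,0,0,0,0,0.005,0,0,0,0]'; python3 -m creep '[0,0,0,0,0,0,0,0,0,0,0,0,0,0,0,0,0,0,0,0,0,0,0,0,0,0,0,0,0,0]'; python3 go.py .5092 -.0114 .0316 -11.75;python3 - <<'E'
from fit import *
from plant import *
t=snapshot("top"); s=snapshot("scene"); cv2.imwrite("pics/e_t.png",t); cv2.imwrite("pics/e_s.png",s)
st=state();P=st['position'];Rm=R.from_quat(st['tool_rot'],scalar_first=True).as_matrix(); y=np.arctan2(Rm[1,0],Rm[0,0])
p=[P[0]+.0801*np.cos(y),P[1]+.0801*np.sin(y),y]; z=P[2]-.0106; mk=[T(p,B,z) for B in FL]; print(p,z)
a=[.612,-.0328,-.205]
mk+=[T(a,box(-.1,.1,-.085,.085,.018,.018)),T(a,box(0,.068,-.065,.065,.028,.031))]
crop(t,258,125,75,85,7,"pics/e1.png",hulls("top",mk)); crop(s,264,196,100,90,7,"pics/e2.png",hulls("scene",mk))
crop(s,264,196,100,90,7,"pics/e3.png")
E
```

```text
clock: 8.82
position: [0.5083, -0.0119, 0.0347]
tool_rot: [-0.703, 0.703, -0.073, 0.071]
wrist_force: [-0.6, 0.6, -2.2]
grip_width: 0.112
clock: 9.23
position: [0.5103, -0.0117, 0.0375]
tool_rot: [0.703, -0.703, 0.072, -0.073]
wrist_force: [-0.2, -0.8, -2.2]
grip_width: 0.111
clk 9.23 pos [ 0.5103 -0.0117  0.0375] F [-0.2 -0.8 -2.2] grip 0.111 yaw now -11.77 toolY [ 0.002 -0.    -1.   ]
q [ 0.17  0.49 -0.31  2.03  0.23  0.66 -0.49]
flip 0 shift now-axes mm [-1.2  5.9  0.1] shift final-axes mm [-1.2  5.9  0.1] rot deg [-0.01 -0.02  0.09]
[np.float64(0.5885032399874504), np.float64(-0.028102971453558445), np.float64(-0.2054906292821607)] 0.026609921759338455
```

View pics/e1.png

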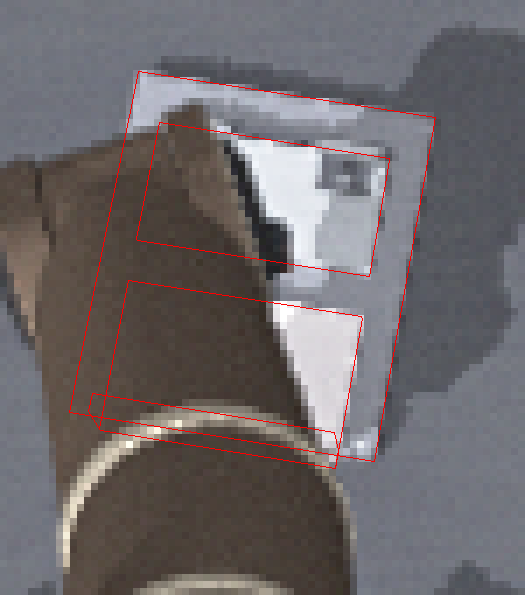

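View pics/e2.png

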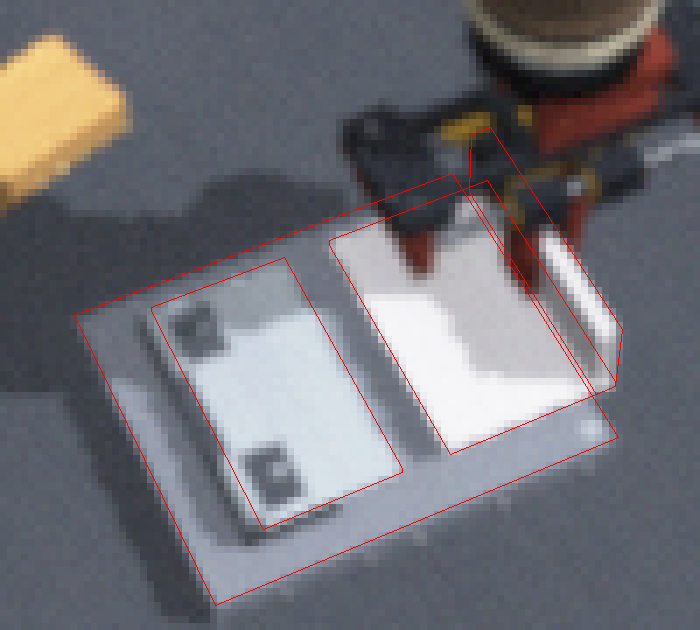

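View pics/e3.png

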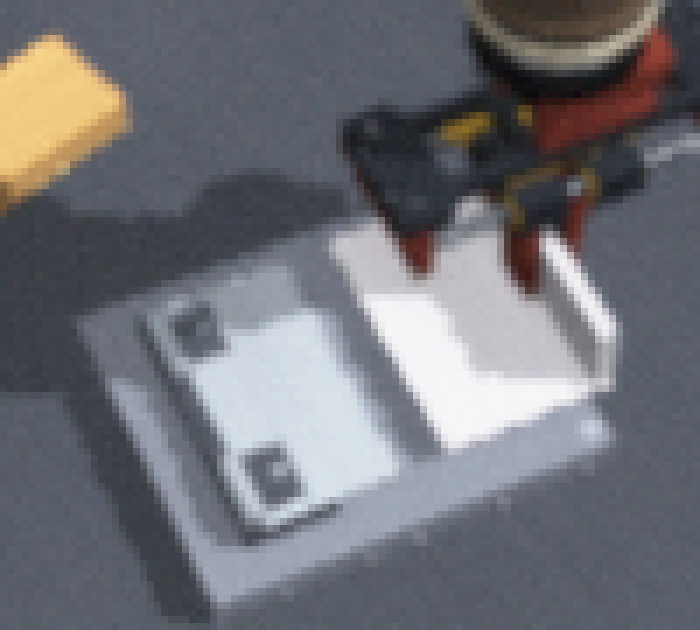

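```bash
python3 -m creep '[0,0.002,0,0,0,0,0,0.002,0,0,0,0,0,0,0,0,0,0,0,0,0,0,0,0,0,0,0,0,0,0]'; python3 -m creep '[0,0,0,0,0,0,0,0,0,0,0,0,0,0,0,0,0,0]'; python3 go.py .5092 -.0114 .0316 -11.75
```

```text
clock: 9.75
position: [0.5097, -0.0117, 0.0326]
tool_rot: [-0.703, 0.703, -0.073, 0.072]
wrist_force: [0.7, -0.1, -1.3]
grip_width: 0.112
clock: 10.0
position: [0.5098, -0.0117, 0.0327]
tool_rot: [0.703, -0.703, 0.072, -0.073]
wrist_force: [-0.6, -0.8, -1.7]
grip_width: 0.112
clk 10.00 pos [ 0.5098 -0.0117  0.0327] F [-0.6 -0.8 -1.7] grip 0.112 yaw now -11.77 toolY [ 0. -0. -1.]
q [ 0.17  0.49 -0.31  2.03  0.24  0.65 -0.5 ]
flip 0 shift now-axes mm [-0.6  1.1  0.1] shift final-axes mm [-0.6  1.1  0.1] rot deg [-0.   -0.02  0.  ]
```

```bash
python3 -m creep '[0,0.0011,0,0,0,0,0.004,0,0,0,0,0,0.008,0,0,0,0,0,0.008,0,0,0,0,0,0.004,0,0,0,0,0]'; python3 -m creep '[0.004,0,0,0,0,0,0.004,0,0,0,0,0,0.003,0,0,0,0,0,0,0,0,0,0,0,0,0,0,0,0,0]'; python3 go.py .5630 -.0226 .0286 -11.75;python3 - <<'E'
from fit import *
from plant import *
s=snapshot("scene"); cv2.imwrite("pics/f_s.png",s)
crop(s,264,196,100,90,7,"pics/f3.png")
E
```

```text
clock: 10.42
position: [0.5351, -0.017, 0.0317]
tool_rot: [0.703, -0.703, 0.072, -0.073]
wrist_force: [-0.2, 0.2, -1.7]
grip_width: 0.108
clock: 10.83
position: [0.5439, -0.0188, 0.0314]
tool_rot: [0.703, -0.703, 0.073, -0.072]
wrist_force: [0.5, 0.2, -2.3]
grip_width: 0.11
clk 10.83 pos [ 0.5439 -0.0188  0.0314] F [ 0.5  0.2 -2.3] grip 0.110 yaw now -11.78 toolY [-0.  0. -1.]
q [ 0.18  0.54 -0.3   1.95  0.24  0.69 -0.48]
flip 0 shift now-axes mm [19.5  2.8  0.2] shift final-axes mm [19.5  2.8  0.2] rot deg [ 0.   -0.03 -0.01]
```

View pics/f3.png

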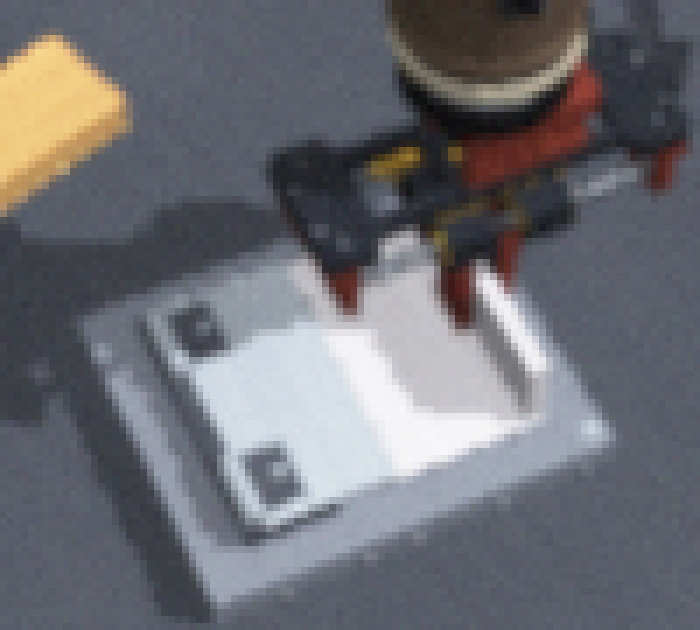

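```bash
python3 -m creep '[0.004,0,0,0,0,0,0.004,0,0,0,0,0,0.004,0,0,0,0,0,0.002,0,0,0,0,0,0.001,0,0,0,0,0]'; python3 -m creep '[0,0,0,0,0,0,0,0,0,0,0,0,0,0,0,0,0,0]'; python3 go.py .5630 -.0226 .0286 -11.75;python3 -m creep '[0.001,0,0,0,0,0,0.001,0,0,0,0,0,0,0,0,0,0,0]';python3 go.py .5630 -.0226 .0286 -11.75
```

```text
clock: 11.3
position: [0.5592, -0.022, 0.0315]
tool_rot: [0.703, -0.703, 0.072, -0.073]
wrist_force: [0.6, 0.1, -2.1]
grip_width: 0.108
clock: 11.55
position: [0.5585, -0.0219, 0.0315]
tool_rot: [-0.703, 0.703, -0.073, 0.072]
wrist_force: [-0.3, -0.2, -2.3]
grip_width: 0.113
clk 11.55 pos [ 0.5585 -0.0219  0.0315] F [-0.3 -0.2 -2.3] grip 0.113 yaw now -11.77 toolY [-0. -0. -1.]
q [ 0.18  0.56 -0.3   1.91  0.24  0.71 -0.47]
flip 0 shift now-axes mm [4.6 2.9 0.2] shift final-axes mm [4.6 2.9 0.2] rot deg [ 0.01 -0.02 -0.02]
clock: 11.8
position: [0.5608, -0.0224, 0.0316]
tool_rot: [-0.703, 0.703, -0.072, 0.073]
wrist_force: [0.4, -0.7, -2.5]
grip_width: 0.11
clk 11.80 pos [ 0.5608 -0.0224  0.0316] F [ 0.4 -0.7 -2.5] grip 0.110 yaw now -11.77 toolY [ 0. -0. -1.]
q [ 0.18  0.56 -0.3   1.9   0.24  0.71 -0.46]
flip 0 shift now-axes mm [2.2 3.  0.2] shift final-axes mm [2.2 3.  0.2] rot deg [ 0.   -0.02  0.01]
```

```bash
for i in 1; do python3 -m creep '[0.001,0,0,0,0,0,0,0,0,0,0,0]'|sed -n '2p;4p'; python3 -m creep '[0.001,0,0,0,0,0,0,0,0,0,0,0]'|sed -n '2p;4p';python3 -m creep '[0.001,0,0,0,0,0,0,0,0,0,0,0]'|sed -n '2p;4p';  done
```

```text
position: [0.5618, -0.0226, 0.0316]
wrist_force: [0.3, -0.5, -1.2]
position: [0.5625, -0.0227, 0.0315]
wrist_force: [-0.6, -0.0, -1.1]
position: [0.5627, -0.0226, 0.0313]
wrist_force: [-4.1, 1.6, -0.3]
```

```bash
python3 -m creep '[-0.0005,0.001,0,0,0,0,0,0.001,0,0,0,0,0,0,0,0,0,0]'|sed -n '2p;4p'; python3 -m creep '[0,0.001,0,0,0,0,0,0,0,0,0,0]'|sed -n '2p;4p';python3 -m creep '[0,0.001,0,0,0,0,0,0,0,0,0,0]'|sed -n '2p;4p'; python3 go.py .5630 -.0226 .0286 -11.75
```

```text
position: [0.5626, -0.0228, 0.0292]
wrist_force: [-2.5, 1.5, -1.8]
position: [0.5626, -0.0228, 0.0287]
wrist_force: [-5.8, 0.9, 3.6]
position: [0.5627, -0.0228, 0.0287]
wrist_force: [-9.2, 0.4, 13.7]
clk 12.88 pos [ 0.5627 -0.0228  0.0287] F [-9.2  0.4 13.7] grip 0.110 yaw now -11.78 toolY [-0.001 -0.    -1.   ]
q [ 0.18  0.57 -0.3   1.9   0.24  0.71 -0.47]
flip 0 shift now-axes mm [0.3 0.1 0.3] shift final-axes mm [0.3 0.1 0.3] rot deg [ 0.03 -0.03 -0.03]
```

```bash
python3 -m creep '[-0.0006,0.0003,0,0,0,0,0,0,0,0,0,0,0,0,0,0,0,0]'|sed -n '2p;4p'; python3 -m creep '[0,0,0,0,0,0,0,0,0,0,0,0]'|sed -n '2p;4p';python3 - <<'E'
from fit import *
from plant import *
s=snapshot("scene"); t=snapshot("top"); cv2.imwrite("pics/g_t.png",t)
st=state();P=st['position'];Rm=R.from_quat(st['tool_rot'],scalar_first=True).as_matrix(); y=np.arctan2(Rm[1,0],Rm[0,0])
p=[P[0]+.0801*np.cos(y),P[1]+.0801*np.sin(y),y]; z=P[2]-.0106; mk=[T(p,B,z) for B in FL]; print(p,z,st['wrist_force'],st['ft_torque'],Rm.round(4).tolist())
a=[.612,-.0328,-.205]; mk+=[T(a,box(0,.068,-.065,.065,.028,.031))]
e=R.from_euler('z',-(-.205)).as_matrix()[:2,:2]@(np.array(p[:2])-[.6414,-.0389]); print("edge in stop",e)
crop(s,264,196,100,90,7,"pics/g3.png"); crop(s,264,196,100,90,7,"pics/g4.png",hulls("scene",mk))
for l in ("offcut_grip","set_block","rivet_tin","wood_block","hammer_handle"): print(l,[d['rect'] for d in find_in("top",l)][:1])
E
```

```text
position: [0.5626, -0.0228, 0.0286]
wrist_force: [-7.4, -0.6, 13.8]
position: [0.5627, -0.0228, 0.0286]
wrist_force: [-7.3, 0.0, 14.5]
[np.float64(0.6410823966345083), np.float64(-0.03917445037499441), np.float64(-0.20582310775993903)] 0.01803336577515649 [-7.86910499  0.80255161 14.31481708] [ 0.2593524   1.67461443 -0.17947282] [[0.9789, 0.0006, 0.2044], [-0.2044, -0.0005, 0.9789], [0.0007, -1.0, -0.0004]]
edge in stop [-0.00025508 -0.00033336]
offcut_grip [[190.8, 193.9, 215.7, 218.0]]
set_block [[306.6, 161.3, 309.5, 171.6]]
rivet_tin [[205.2, 137.6, 225.8, 160.2]]
wood_block [[337.2, 130.1, 359.7, 164.9]]
hammer_handle [[388.0, 116.3, 414.7, 182.0]]
```

View pics/g3.png

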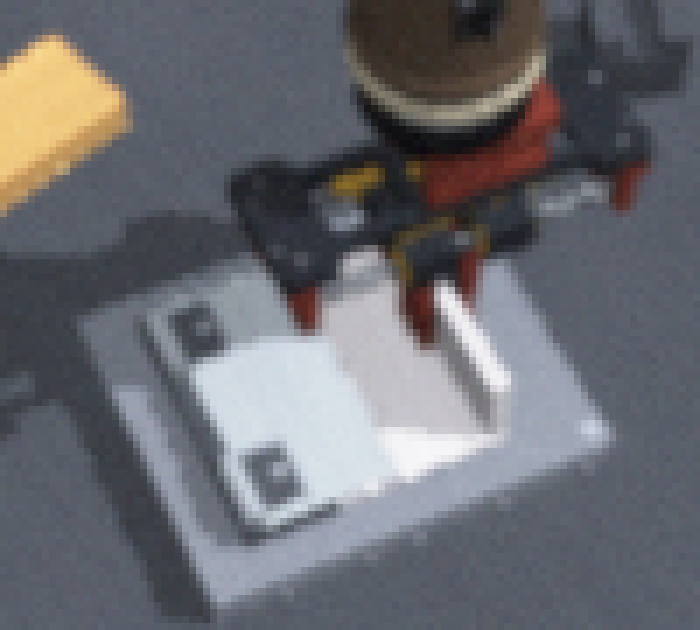

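View pics/g4.png

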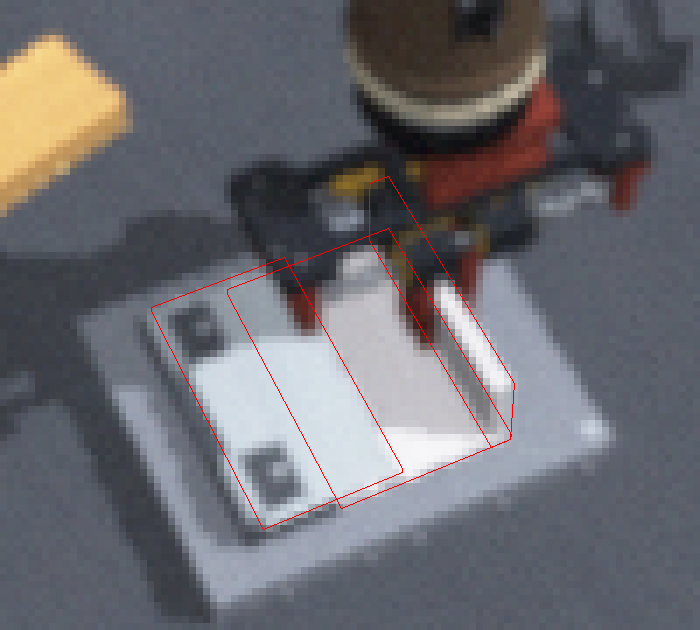

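```bash
python3 - <<'E'
from plant import *
s=state();print(s['clock'],s['wrist_force'],s['qvel'].round(3)); print(sign_off())
E
```

```text
13.65 [-7.18484757  0.35559018 14.35349141] [ 0.001  0.001  0.001 -0.001  0.     0.001 -0.001]
the job is handed in; nothing more can be done
None
```

I gripped the longer bare-metal flashing by its upstand and slid its front edge under the lap plate until it met the packing bar. I then pressed it down and handed the job in at 13.65 s, still gripping and pressing; no verdict came back.

**Last checks:**
- **Position:** the front edge worked out within about 0.5 mm of the bar foot, both in depth and along the bar, from the arm's pose. The panel's own position is only good to about 3 mm.
- **Square and flat:** the angle error was under 0.1° by the arm's pose, and the underside was at 18.0 mm, level with the panel's top face.
- **Force:** the wrist showed about 14.4 N downward, and the edge was still bearing on the bar with about 7 N. The arm was still.
- **Lap plate:** it looks fully down in the last picture, but I could not measure its hinge angle directly.
- **Bystanders:** the offcut, tin, wood block and hammer were all found within about a pixel or two (up to roughly 10 mm) of where they started.

**What disagreed or went unchecked:**
- **Set block:** its last detection came back in the wrong place, probably because the arm hid it.
- **Brush and chisel:** I did not look for these again at the end. The arm never came near the set block, brush or chisel.

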